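# Seat the weighing bowl on the balance, tare it, then add the sample tube

## Task

At the sampling bench, set the empty steel weighing bowl on the balance's three-armed carrier, turning it under light hand pressure until its slotted foot drops down over the arms, and let go. Then tare the balance with its oblong key, and after that take the one capped tube out of the rack and stand it upright in the bowl. Handle the balance gently, since more than 20 N anywhere on it ruins the load cell, do not press tare with the tube in the bowl, and leave everything else where it stands.

Things in the scene. Friction and masses are not known exactly. Their poses are not given: they have to be found in the camera images.
- bowl_mid (a point): Loose, empty weighing bowl: bare steel, round, straight-sided, open top, 64 mm outside diameter, 50 mm high, 3 mm wall, 0.13 to 0.26 kg. Point on its axis, 25 mm above its underside; z up its axis. Inner floor 10 mm above the underside. Best gripped across its outside, in the upper half. Once seated this point is 19 mm above scale_seat, less the carrier's give.
- bowl_foot (a point): Centre of the bowl's underside, axes as bowl_mid. Foot ring 6 mm high, 44 to 56 mm diameter, cut by six slots 9.5 mm wide, one every 60 degrees, one of them along this point's x axis. Out of line with the arms the foot rides on top of them; turned until three slots are in line (within about 3 degrees, centred within about 1 mm) it drops 6 mm. A turn of 60 degrees always meets a place.
- scale: The balance, fixed: low white box 220 mm (x) by 160 mm (y), flat deck 36 mm above the table, origin under its centre at table height. x points from the control panel (front edge, nearest the robot) to the rear, where the three-armed weighing carrier stands above a round dark disc. No part of it (deck, carrier, key) may take more than 20 N.
- scale_seat (a point): Centre of the weighing carrier, at the top of its unloaded arms, 51 mm above the table; axes as the balance. The carrier is three straight level steel bars, 7 mm round, 120 degrees apart, 46 mm long from the centre. Which way the arms point differs each time and is NOT measured: the axes of this point do not show it.
- scale_deck (a point): Point on the deck right under scale_seat. The carrier springs down under load 0.4 mm per N, with a hard stop at 5 mm, about 13 N (so when a bowl pressed on it drops into place the load falls away). It keeps its direction by friction: it turns only above 0.35 N m, more than a bowl pressed on with up to 8 N drags.
- tare_top (a point): Centre of the top of the unpressed tare key, 42 mm above the table: oblong white key, 22 mm (balance x) by 32 mm (y), on the balance's front strip, right of the display as seen from the robot. The small round key next to the display is flush and not used. This point does not move with the key.
- tare (a joint): Travel of the tare key, m: 0 up, 0.005 fully down. It springs back. It starts to move at about 1 N, registers beyond 0.0025 (half-way, about 3.5 N), and is fully down on a hard stop at 6 N.
- tube_mid (a point): Loose sample tube, the only one in the rack with a screw cap: clear body 25 mm diameter with flat foot, white cap 28 mm diameter and 18 mm high at its top, 90 mm high overall, 50 g. Point on its axis, 45 mm above its foot, z up. It stands in a hole 40 mm deep; its top 50 mm are clear above the rack.
- tube_foot (a point): Centre of the underside of that tube.
- rack: The tube rack, fixed: white plastic block 116 mm (x) by 152 mm (y) by 45 mm high, origin under its centre, 3 by 4 round holes of 27.5 mm diameter at 36 mm pitch, floors 5 mm above the table.
- open_tube_a: An open tube without a cap, 25 mm diameter, 66 mm high, standing in the rack; to be left alone. Origin under its centre.
- open_tube_b: Another such open tube in the rack, to be left alone.
- plastic_pot: A white plastic pot, 84 mm diameter, 50 mm high, loose on the table, to be left alone. Origin under its centre.
- pump_bottle: Pump bottle, 72 mm diameter, 200 mm high, at the back, to be left alone. Origin under its centre.
- reagent_jug: White reagent bottle, 50 by 70 mm, 107 mm high, at the back, to be left alone. Origin under its centre.
- tape_roll: Roll of paper tape lying flat, 90 mm diameter, 24 mm high, to be left alone. Origin under its centre.
- marker: Marker pen lying on the table, 135 mm long, 16 mm high, to be left alone. Origin under its middle.
Mind the look-alikes: they are no part of the job. What is shaped like the part that bears tube_mid but blue or purple is not meant. What is shaped like the part that bears bowl_mid but yellow is not meant.

How it is judged:
By the outcome, as a careful person would: the job done as asked, in the order asked, and still so for the second after the job is handed in, with the robot touching nothing.
It also fails if it takes over 72 s, if anything falls off the work surface, if the arm or the gripper's body presses on something with over 40 N, if the wrist force passes 120 N, or if a joint passes its speed limit or range.

## Robot

A 6-joint arm with a two-finger parallel gripper is mounted at the origin on the work surface. World frame = base frame: x ahead of the robot, y to its left, z up, the work surface at z = 0. Lengths are in m, angles in rad, forces in N, time in s.
With the tool pointing down it reaches from about 0.25 to 0.8 m from the base axis. Payload 8.5 kg.
Tool frame: the origin (TCP) lies on the centre line of the jaws, within the pads' length; the fingertips stand r.tcp_to_tips ahead of it and the grasp point (between the pads) lies 11 mm behind it (r.tcp_to_tips is the distance from the TCP to the fingertips, in m); z points along the fingers, y is the direction in which the jaws open and shut (so a half turn about z gives the same grasp; the last joint's range is limited). The gripper opens to 85 mm and grips with 20 to 120 N. Pads are 22 mm wide; open, the fingers measure 114 mm over their backs; the gripper's body (76 mm by 85 mm) begins 54 mm behind the grasp point. The pads swing forward as they close: fully open they stand 13 mm farther back than shut.
Start: joints at [0, 0.238, -0.013, 1.319, 0, 1.571], TCP at [0.525, -0, 0.239] pointing down, gripper open.
Joint ranges: [-2.66, 2.66], [-1.03, 1.9], [-1.14, 1.46], [-1.82, 2.27], [-1.45, 1.34], [-3.14, 3.14]. Speed limits (rad/s): [2.22, 2.22, 2.79, 3.14, 3.14, 3.14].

## Interface

Orientations are given as a unit quaternion [w, x, y, z].
In Python, from bench import r, vision gives the robot as it stands. The module is installed in compiled form; this text tells all that it offers.
- The arm moves only by the tool move_arm, never from a script. Its argument "rows" is text: rows parted by semicolons, each of 5 numbers parted by spaces: the opening, from 0 (shut) to 1 (fully open), then the shift along the tool's x, y, z in mm, then the turn about the tool's z in degrees. A call has exactly 5 rows; each row is the pose to reach, as a shift and turn from the pose measured when the call began, along the tool's axes at that moment; what a row does not reach only later rows make up. A row lasts 1/8 s, in which the tool goes at most 62.5 mm and 10.7 degrees, less where a joint would pass 70% of its speed; a pose out of reach is approached as far as the arm can. A call with a gripper value outside its range is refused whole. The fingers move at their own pace and stop on an object; "squeeze" is the grip in N (left out, the last holds). Time passes only in rows, so rows that repeat a pose let the fingers close, or fill a call up. It gives the time, the measured TCP pose, the force and the opening at its end, in the units of the state.
- r.state(): the state, without advancing time (a new reading comes with each control period).
- vision.get_image(name): name is "scene" or "side" or "wrist"; returns a dict with "pixels" (420x560x3 uint8, blue, green, red), "K" (3x3 intrinsics, pixels), "world_to_cam" (4x4, takes a point from world to camera coordinates); the wrist camera has in their place "hand_eye" (4x4, takes a point from camera to tool coordinates, whose origin is the TCP and whose axes are the flange's). Camera axes: x right, y down, z forward; pixel columns grow to the right and rows downward; lengths in m; the calibration is good to about 2 mm. A picture is of the moment at which its call begins: read the wrist's pose just before it. There is no depth.
- r.job_done(): hands the job in, once; it reports no verdict.
The state is a dict: "t": time; "joint_pos": joint angles; "dq": joint speeds; "joint_torque": joint torques, N m; "tcp_pos": TCP position; "tool_rot": TCP orientation; "contact_force": force on the tool from outside, world axes, zero at the start; "torque": the same for the moment, N m; "grip_width": finger opening in m.
Only numpy, scipy, OpenCV 4.12 (cv2) and the standard library are available. Lean on these libraries where they do the work, as an engineer would, in place of code of your own. Each camera call takes 0.05 s, during which the arm holds its last target. There are 200 camera calls.

## Working session

There is one attempt and no reset: what is moved stays moved. The work goes in short steps, Python scripts to look and compute and a tool call to move; the robot and the scene stay as the last step left them, time stands still between calls to the robot, and variables do not carry over. Pictures are saved under pics/ and viewed, about 8 in all and at most 12, crops included, and the job is handed in when it is done.

Besides the shell and the picture viewer there is one more tool, called after "Call:" as name(argument=value, ...) on one line, values as JSON. move_arm: Moves the arm, as the interface text tells. Its arguments: {"type":"object","properties":{"rows":{"type":"string"},"squeeze":{"type":"number"}},"required":["rows"]}

```bash
mkdir -p pics
cat > h.py <<'E'
import numpy as np, cv2
from scipy.spatial.transform import Rotation as R
from bench import r, vision
def rot(q): return R.from_quat([q[1],q[2],q[3],q[0]]).as_matrix()
def cam(name):
    s=r.state(); im=vision.get_image(name); K=np.array(im["K"])
    if name=="wrist":
        T=np.eye(4);T[:3,:3]=rot(s["tool_rot"]);T[:3,3]=s["tcp_pos"]; c2w=T@np.array(im["hand_eye"])
    else: c2w=np.linalg.inv(np.array(im["world_to_cam"]))
    return np.array(im["pixels"]),K,c2w
def snap(name,fn):
    p,K,c=cam(name); cv2.imwrite(f"pics/{fn}.png",p); np.savez(f"pics/{fn}.npz",K=K,c=c); return p
def ray(fn,u,v,z):
    d=np.load(f"pics/{fn}.npz"); K,c=d["K"],d["c"]
    w=c[:3,:3]@np.linalg.inv(K)@[u,v,1]; o=c[:3,3]
    return o+w*(z-o[2])/w[2]
def proj(fn,P):
    d=np.load(f"pics/{fn}.npz"); q=np.linalg.inv(d["c"])@np.r_[P,1]; q=d["K"]@q[:3]; return q[:2]/q[2]
def delta(P,yaw=None):
    "shift in tool axes (mm) to bring TCP to P"
    s=r.state(); return np.round(1000*rot(s["tool_rot"]).T@(np.array(P)-s["tcp_pos"]),1)
E
python3 - <<'E'
from h import *
s=r.state(); print(s["t"],s["tcp_pos"],s["tool_rot"],s["grip_width"],r.tcp_to_tips,s["contact_force"]); print(rot(s["tool_rot"]).round(3))
for n in("scene","side","wrist"):
    p=snap(n,n+"0"); d=np.load(f"pics/{n}0.npz"); print(n,d["c"].round(3).tolist(),d["K"][0])
a=[cv2.imread(f"pics/{n}0.png") for n in("scene","side")]
cv2.imwrite("pics/s0b.png",cv2.resize(a[0],(800,600),interpolation=cv2.INTER_CUBIC))
E
```

```text
0.0 [5.24573009e-01 6.37198603e-06 2.38679243e-01] [-5.15927677e-04  7.07106168e-01  7.07107014e-01 -5.20490515e-04] 0.08541809654900549 0.008 [0.45253534 0.07257063 0.98324333]
[[-0.     1.    -0.001]
 [ 1.     0.    -0.   ]
 [-0.    -0.001 -1.   ]]
scene [[-0.718, 0.532, -0.448, 1.053], [0.696, 0.537, -0.477, 0.534], [-0.013, -0.654, -0.756, 0.864], [0.0, 0.0, 0.0, 1.0]] [500.47557833   0.         293.2739838 ]
side [[0.998, -0.041, 0.049, 0.551], [-0.062, -0.773, 0.631, -0.62], [0.012, -0.633, -0.774, 0.834], [0.0, 0.0, 0.0, 1.0]] [420.9168472    0.         284.53345527]
wrist [[1.0, -0.0, -0.001, 0.525], [-0.0, -0.951, -0.308, 0.079], [-0.001, 0.308, -0.951, 0.374], [0.0, 0.0, 0.0, 1.0]] [366.99390221   0.         278.78478132]
```

View pics/s0b.png

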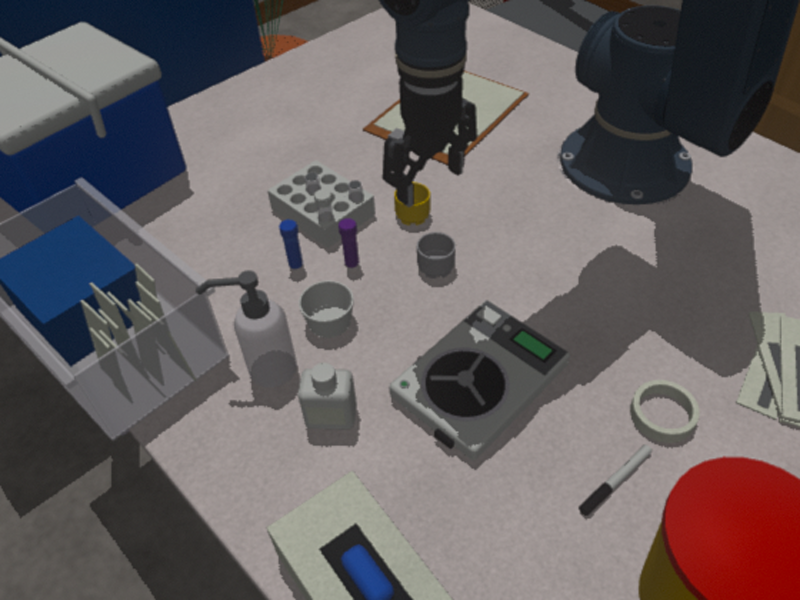

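View pics/wrist0.png

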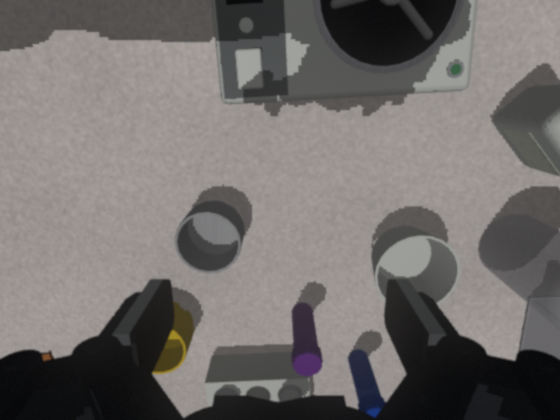

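The scene view shows the steel bowl at (436,254) and the balance carrier at (465,379), both at 800 px scale. The wrist view has the bowl rim at (209,242) and the tare key at (248,68).

Run:
```python
from h import *
for n,a in dict(bowl=("wrist0",209,242,.05),bowls=("scene0",305.5,171,.05),key=("wrist0",248,68,.042),keys=("scene0",341,219.5,.042),seatS=("scene0",325.5,265,.048),seatW=("wrist0",392,-5,.048),e1=("wrist0",222,102,.036),e2=("wrist0",468,90,.036)).items(): print(n,ray(*a).round(4))
a=cv2.imread("pics/side0.png"); b=cv2.imread("pics/scene0.png")
c=cv2.resize(b[105:175,180:270],(800,600),interpolation=cv2.INTER_CUBIC)
d=cv2.resize(b[205:330,265:405],(672,600),interpolation=cv2.INTER_CUBIC)
cv2.imwrite("pics/side0b.png",cv2.resize(a,(800,600)))
cv2.imwrite("pics/cr.png",np.hstack([cv2.resize(c,(400,300)),cv2.resize(d,(336,300))]))
```

```text
bowl [ 0.458  -0.0568  0.05  ]
bowls [ 0.4543 -0.0576  0.05  ]
key [0.4987 0.0988 0.042 ]
keys [0.5    0.0963 0.042 ]
seatS [0.6136 0.1579 0.048 ]
seatW [0.6136 0.1518 0.048 ]
e1 [0.4745 0.0711 0.036 ]
e2 [0.6902 0.0811 0.036 ]
```

View pics/side0b.png

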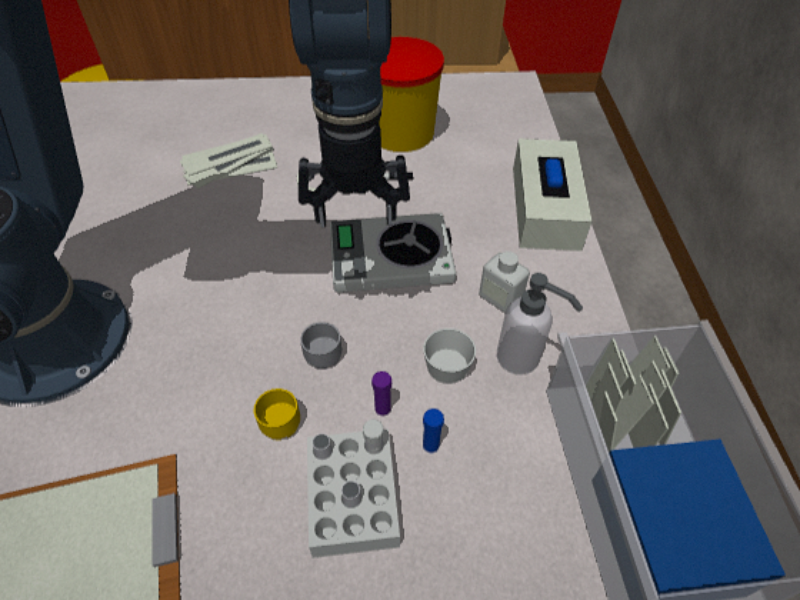

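The side view shows the capped white tube at (373,430), in the rack's +x/+y corner hole, with open tubes at (321,443) and (350,492). The purple and blue tubes stand outside the rack. Next I move above the bowl for a closer look.

Call:
move_arm(rows="1 -20 -25 30 0; 1 -40 -50 65 0; 1 -57 -69 90 0; 1 -57 -69 90 0; 1 -57 -69 90 0", squeeze=25)

```text
t: 0.78
tcp_pos: [0.4567, -0.0569, 0.1497]
tool_rot: [0.0, 0.707, 0.707, 0.0]
contact_force: [0.4, -0.0, 0.2]
grip_width: 0.0854
```

Run:
```python
from h import *
s=r.state(); print(s["t"],s["tcp_pos"],s["grip_width"],s["contact_force"])
snap("wrist","w1")
for P in([.458,-.0568,.05],[.458,-.0568,.0],[.5,.0976,.042],[.6136,.155,.051]): print(proj("w1",P).round(1))
for P in(ray("side0",261,299,.095),ray("side0",225,308,.071),ray("side0",245,341,.071),ray("scene0",225.5,139,.095)): print(P.round(4))
```

```text
0.775 [ 0.45674341 -0.05686739  0.14974682] 0.08539801013452901 [ 0.39557658 -0.04023727  0.18758554]
[280.2 215.4]
[279.9 195.6]
[354.2 -46.9]
[ 594.  -188.7]
[ 0.5379 -0.2406  0.095 ]
[ 0.4666 -0.2437  0.071 ]
[ 0.5054 -0.3124  0.071 ]
[ 0.5444 -0.2334  0.095 ]
```

View pics/w1.png

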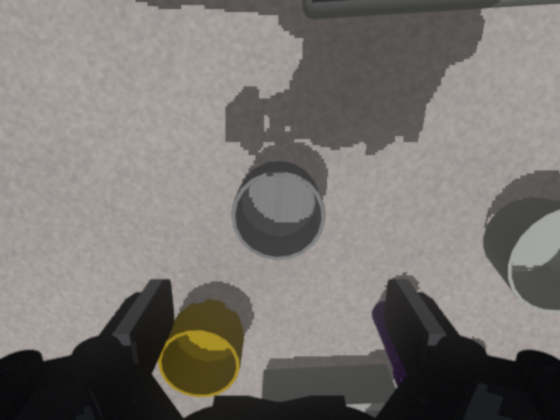

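The rim centre is at (279,214), about 1 px from the prediction, so I descend and grip.

Call:
move_arm(rows="1 1 1 50 0; 1 1 1 95 0; 1 1 1 121.5 0; 1 1 1 121.5 0; 1 1 1 121.5 0")

```text
t: 1.45
tcp_pos: [0.4597, -0.0556, 0.0297]
tool_rot: [0.001, 0.707, 0.707, 0.001]
contact_force: [-0.4, 0.8, -0.1]
grip_width: 0.0851
```

Call:
move_arm(rows="0.7 0 0 0 0; 0.6 0 0 0 0; 0.5 0 0 0 0; 0.5 0 0 0 0; 0.5 0 0 0 0", squeeze=30)

```text
t: 2.08
tcp_pos: [0.4606, -0.0556, 0.0312]
tool_rot: [0.002, 0.707, 0.707, 0.002]
contact_force: [-2.3, 0.2, 8.7]
grip_width: 0.0623
```

Call:
move_arm(rows="0.5 0 0 -10 0; 0.5 0 0 -30 0; 0.5 0 0 -60 0; 0.5 0 0 -95 0; 0.5 0 0 -95 0")

```text
t: 2.7
tcp_pos: [0.4619, -0.0558, 0.1292]
tool_rot: [0.004, 0.707, 0.707, 0.004]
contact_force: [-0.1, -0.4, -2.8]
grip_width: 0.0619
```

Run:
```python
from h import *
s=r.state(); print(s["t"],s["tcp_pos"],s["grip_width"],s["contact_force"],s["torque"],s["joint_pos"])
print(snap("wrist","w2").shape)
print(delta([.6136,.155,.13]))
for n in("scene","side"): snap(n,n+"2")
a=cv2.imread("pics/w2.png");b=cv2.imread("pics/scene2.png");c=cv2.imread("pics/side2.png")
u,v=proj("side2",s["tcp_pos"]);u,v=int(u),int(v); print(u,v)
cv2.imwrite("pics/m2.png",np.hstack([cv2.resize(a,(400,300)),cv2.resize(c[v-45:v+45,u-60:u+60],(400,300),interpolation=cv2.INTER_CUBIC)]))
```

```text
2.7 [ 0.46194252 -0.05581476  0.12922411] 0.06185187956789269 [-0.05271593 -0.35981311 -2.76595027] [ 0.04028428 -0.04517987 -0.00367287] [-1.20494227e-01  1.96455663e-01 -3.64741670e-01  9.98548755e-01
  3.90707627e-04  1.44978337e+00]
(420, 560, 3)
[210.6 152.8  -1.2]
222 214
```

View pics/m2.png

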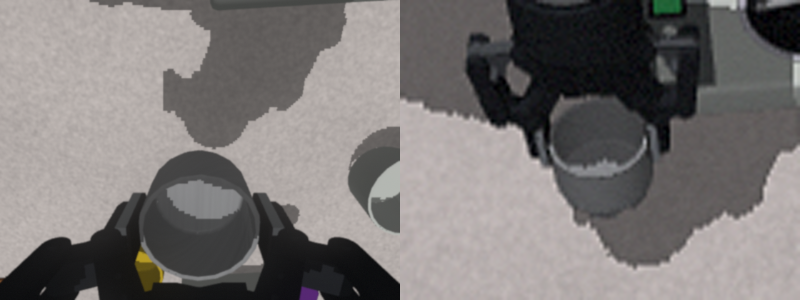

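The bowl is held level, its rim roughly at (280,320) in the wrist frame. I'll move near the balance for a close look at the carrier.

Call:
move_arm(rows="0.5 30 40 -10 0; 0.5 60 80 -20 0; 0.5 90 120 -25 0; 0.5 110 152 -25 0; 0.5 110 152 -25 0")

```text
t: 3.48
tcp_pos: [0.6126, 0.056, 0.1493]
tool_rot: [0.001, 0.706, 0.708, 0.001]
contact_force: [-0.1, -0.9, -3.4]
grip_width: 0.0616
```

Run:
```python
from h import *
s=r.state(); print(s["t"],s["tcp_pos"],s["tool_rot"],s["contact_force"])
snap("wrist","w3")
p=np.array(s["tcp_pos"]); q=ray("w3",278,318,p[2]+.019); print("rim rel",(q-p)*1000)
print(proj("w3",[.6136,.155,.051]), proj("w3",p+[0,0,.019]))
a=cv2.imread("pics/w3.png"); cv2.imwrite("pics/w3b.png",cv2.resize(a,(800,600),interpolation=cv2.INTER_CUBIC))
```

```text
3.475 [0.61258596 0.05599435 0.14927997] [0.00112544 0.70626394 0.70794708 0.00095265] [-0.13639277 -0.86753641 -3.40984988]
rim rel [-0.0563393   0.28831601 19.        ]
[279.83557529  57.12983177] [278.1519214  318.67371033]
```

View pics/w3b.png

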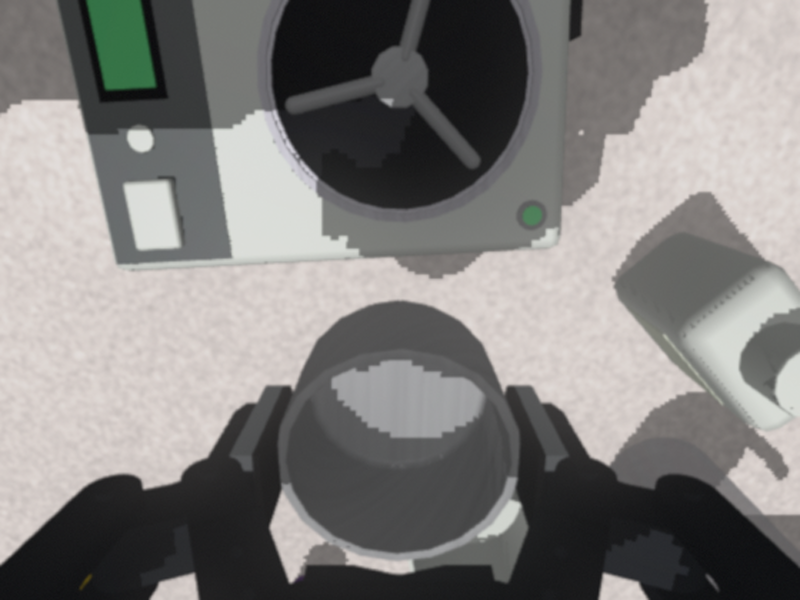

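The carrier hub is at (399,77), with arm tips at (294,105) and (474,162) in 800 px. The tare key is at (154,213). The bowl rim is centred on the TCP.

Run:
```python
from h import *
f=lambda u,v,z:ray("w3",u*.7,v*.7,z)
h=f(399.5,77,.05); a=f(290,105,.0475); b=f(476,164,.0475); k=f(153,213,.042)
print(h,k)
for p in(a,b): d=p-h; print(np.linalg.norm(d[:2])*1000,np.degrees(np.arctan2(d[1],d[0])))
e=f(420,0,.0475)-h; print(np.degrees(np.arctan2(e[1],e[0])))
e=f(557,247,.036)-f(118,268,.036);print("yaw",np.degrees(np.arctan2(e[1],e[0])))
print(delta([h[0],h[1],.10]))
```

```text
[0.61349102 0.1568484  0.05      ] [0.50007904 0.09946569 0.042     ]
47.62860504443626 -166.85543876266215
48.51079072245983 -46.06575414456714
74.15775639135597
yaw 2.8663062048739607
[101.8   2.5  49.4]
```

Call:
move_arm(rows="0.5 30 0 10 0; 0.5 60 1 20 0; 0.5 100 1 40 0; 0.5 101 1 55 0; 0.5 101 1 55 0")

```text
t: 4.15
tcp_pos: [0.6101, 0.155, 0.0927]
tool_rot: [-0.0, 0.707, 0.708, -0.001]
contact_force: [0.6, 0.1, -2.5]
grip_width: 0.0616
```

Run:
```python
from h import *
s=r.state(); print(s["t"],s["tcp_pos"],s["tool_rot"],s["contact_force"],s["torque"],s["joint_pos"][5])
print(delta([.6135,.1565,.085]))
```

```text
4.15 [0.61008724 0.15499277 0.09267399] [-5.79332054e-05  7.06508461e-01  7.07703102e-01 -1.45261820e-03] [ 0.6349475   0.12882596 -2.50802093] [-0.01121983 -0.03545779 -0.00519946] 1.8185535429503994
[1.5 3.4 7.7]
```

Call:
move_arm(rows="0.5 1.5 3.5 2 0; 0.5 1.5 3.5 4 0; 0.5 1.5 3.5 6 0; 0.5 1.5 3.5 6 0; 0.5 1.5 3.5 6 0")

```text
t: 4.78
tcp_pos: [0.6136, 0.1564, 0.0868]
tool_rot: [-0.0, 0.707, 0.708, -0.001]
contact_force: [0.5, -0.2, -1.5]
grip_width: 0.062
```

Run:
```python
from h import *
s=r.state(); print(s["contact_force"],s["torque"]); print(delta([.6135,.1565,.080]))
```

```text
[ 0.47135686 -0.24341282 -1.46995442] [ 0.02702633 -0.01801098  0.03649439]
[ 0.1 -0.1  6.8]
```

Call:
move_arm(rows="0.5 0 0 0.7 0; 0.5 0 0 1.5 0; 0.5 0 0 2 0; 0.5 0 0 2 0; 0.5 0 0 2 0")

```text
t: 5.4
tcp_pos: [0.6136, 0.1564, 0.0848]
tool_rot: [-0.0, 0.707, 0.708, -0.001]
contact_force: [-0.3, -0.4, -1.8]
grip_width: 0.0618
```

Call:
move_arm(rows="0.5 0 0 0.7 0; 0.5 0 0 1.5 0; 0.5 0 0 2 0; 0.5 0 0 2 0; 0.5 0 0 2 0")

```text
t: 6.02
tcp_pos: [0.6136, 0.1564, 0.0828]
tool_rot: [0.0, 0.707, 0.708, -0.001]
contact_force: [0.2, -0.1, -1.5]
grip_width: 0.0618
```

Call:
move_arm(rows="0.5 0 0 0.7 0; 0.5 0 0 1.5 0; 0.5 0 0 2 0; 0.5 0 0 2 0; 0.5 0 0 2 0")

```text
t: 6.65
tcp_pos: [0.6137, 0.1564, 0.081]
tool_rot: [0.0, 0.707, 0.708, -0.001]
contact_force: [-0.4, -0.6, 1.3]
grip_width: 0.0615
```

Call:
move_arm(rows="0.5 0 0 0.6 0; 0.5 0 0 1 1; 0.5 0 0 1 2; 0.5 0 0 1 3; 0.5 0 0 1 4")

```text
t: 7.28
tcp_pos: [0.614, 0.1566, 0.0802]
tool_rot: [0.0, 0.731, 0.682, -0.001]
contact_force: [0.1, 1.7, 3.4]
grip_width: 0.0617
```

Call:
move_arm(rows="0.5 0 0 0 1; 0.5 0 0 0 2; 0.5 0 0 0 3; 0.5 0 0 0 4; 0.5 0 0 0 5")

```text
t: 7.9
tcp_pos: [0.614, 0.1567, 0.0802]
tool_rot: [0.0, 0.761, 0.649, -0.001]
contact_force: [-0.1, 1.6, 3.4]
grip_width: 0.0618
```

Call:
move_arm(rows="0.5 0 0 0 1; 0.5 0 0 0 2; 0.5 0 0 0 3; 0.5 0 0 0 4; 0.5 0 0 0 5")

```text
t: 8.52
tcp_pos: [0.614, 0.1566, 0.0802]
tool_rot: [0.0, 0.789, 0.615, -0.001]
contact_force: [0.6, 0.8, 2.7]
grip_width: 0.0619
```

Call:
move_arm(rows="0.5 0 0 0 1; 0.5 0 0 0 2; 0.5 0 0 0 3; 0.5 0 0 0 4; 0.5 0 0 0 5")

```text
t: 9.15
tcp_pos: [0.614, 0.1567, 0.0802]
tool_rot: [0.0, 0.815, 0.58, -0.001]
contact_force: [0.3, 0.2, 2.5]
grip_width: 0.0619
```

Call:
move_arm(rows="0.5 0 0 0.3 1; 0.5 0 0 0.3 2; 0.5 0 0 0.3 3; 0.5 0 0 0.3 4; 0.5 0 0 0.3 5")

```text
t: 9.78
tcp_pos: [0.614, 0.1566, 0.0799]
tool_rot: [0.0, 0.84, 0.543, -0.001]
contact_force: [0.6, 1.1, 3.4]
grip_width: 0.0616
```

Call:
move_arm(rows="0.5 0 0 0 1; 0.5 0 0 0 2; 0.5 0 0 0 3; 0.5 0 0 0 4; 0.5 0 0 0 5")

```text
t: 10.4
tcp_pos: [0.6141, 0.1566, 0.0799]
tool_rot: [0.0, 0.863, 0.505, -0.001]
contact_force: [0.2, 1.1, 3.2]
grip_width: 0.0617
```

Call:
move_arm(rows="0.5 0 0 0 1; 0.5 0 0 0 2; 0.5 0 0 0 3; 0.5 0 0 0 4; 0.5 0 0 0 5")

```text
t: 11.02
tcp_pos: [0.6137, 0.1564, 0.0798]
tool_rot: [0.0, 0.884, 0.467, -0.001]
contact_force: [-2.0, -0.5, 4.1]
grip_width: 0.0616
```

Call:
move_arm(rows="0.5 0 0 0 1; 0.5 0 0 0 2; 0.5 0 0 0 3; 0.5 0 0 0 3; 0.5 0 0 0 3")

```text
t: 11.65
tcp_pos: [0.6138, 0.1563, 0.0797]
tool_rot: [0.001, 0.896, 0.443, -0.001]
contact_force: [-0.1, -2.2, 2.6]
grip_width: 0.0616
```

Run:
```python
from h import *
s=r.state(); print(s["contact_force"],s["torque"],s["joint_pos"][5]); print(delta([.6136,.1565,.080]))
```

```text
[-0.1090401  -2.17347663  2.56739909] [-0.41133276  0.00329121  0.04491269] 2.4732236707847948
[ 0.  -0.3 -0.3]
```

Call:
move_arm(rows="0.5 0 0 0.7 0; 0.5 0 0 1.2 0; 0.5 0 0 1.5 0; 0.5 0 0 1.5 0; 0.5 0 0 1.5 0")

```text
t: 12.28
tcp_pos: [0.6139, 0.1563, 0.0785]
tool_rot: [0.001, 0.896, 0.443, -0.001]
contact_force: [-0.2, -2.2, 5.1]
grip_width: 0.0619
```

Call:
move_arm(rows="0.5 0 0 0 0.5; 0.5 0 0 0 1; 0.5 0 0 0 1.5; 0.5 0 0 0 2; 0.5 0 0 0 2")

```text
t: 12.9
tcp_pos: [0.614, 0.1561, 0.0786]
tool_rot: [0.001, 0.904, 0.428, -0.001]
contact_force: [0.2, -2.8, 5.1]
grip_width: 0.0618
```

Call:
move_arm(rows="0.5 0 0 -0.3 1; 0.5 0 0 -0.3 2; 0.5 0 0 -0.3 3; 0.5 0 0 -0.3 3; 0.5 0 0 -0.3 3")

```text
t: 13.52
tcp_pos: [0.6139, 0.1565, 0.0787]
tool_rot: [0.001, 0.915, 0.404, -0.001]
contact_force: [-1.4, 1.6, 1.3]
grip_width: 0.0621
```

Run:
```python
from h import *
s=r.state(); print(s["contact_force"],s["torque"],s["joint_pos"][5]); print(delta([.6136,.1565,.079]))
snap("wrist","w4"); snap("side","side4")
a=cv2.imread("pics/w4.png");c=cv2.imread("pics/side4.png")
u,v=map(int,proj("side4",s["tcp_pos"]))
cv2.imwrite("pics/m4.png",np.hstack([cv2.resize(a,(400,300),interpolation=cv2.INTER_AREA),cv2.resize(c[v-35:v+40,u-50:u+50],(400,300),interpolation=cv2.INTER_CUBIC)]))
```

```text
[-1.39488599  1.55154229  1.26799629] [ 0.41719937  0.19027527 -0.10893619] 2.5603069199196273
[-0.2 -0.2 -0.3]
```

View pics/m4.png

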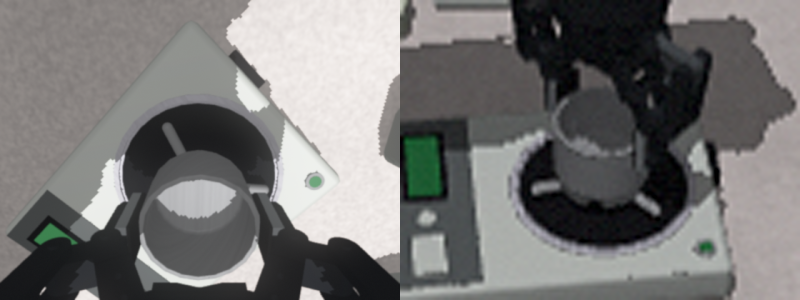

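The wrist and side crops show the bowl level on the carrier, centred over the disc. The vertical force fell from 5.1 to 1.3 N at about 42°, so a slot is likely engaging; I'll press lightly.

Call:
move_arm(rows="0.5 0 0 0.7 0; 0.5 0 0 1.2 0; 0.5 0 0 1.5 0; 0.5 0 0 1.5 0; 0.5 0 0 1.5 0")

```text
t: 14.25
tcp_pos: [0.614, 0.1565, 0.0774]
tool_rot: [0.001, 0.915, 0.404, -0.001]
contact_force: [-0.5, 1.7, 3.9]
grip_width: 0.0621
```

Call:
move_arm(rows="0.5 0 0 0 0.5; 0.5 0 0 0 1; 0.5 0 0 0 1.5; 0.5 0 0 0 1.5; 0.5 0 0 0 1.5")

```text
t: 14.88
tcp_pos: [0.614, 0.1567, 0.0774]
tool_rot: [0.001, 0.92, 0.392, -0.001]
contact_force: [-0.6, 3.4, 1.5]
grip_width: 0.0619
```

Run:
```python
from h import *
s=r.state(); print(s["contact_force"],s["torque"],s["joint_pos"][5]); print(delta([.6136,.1565,.079]))
for f in("w3","w4"):
    d=np.load(f"pics/{f}.npz")
```

```text
[-0.58527768  3.36770262  1.5197087 ] [ 0.8541383  -0.03251636 -0.08906696] 2.5864744905321775
[-0.4 -0.2 -1.6]
```

Call:
move_arm(rows="0.5 0.3 -0.4 0.3 0; 0.5 0.5 -0.7 0.8 0; 0.5 0.5 -0.7 1.2 0; 0.5 0.5 -0.7 1.2 0; 0.5 0.5 -0.7 1.2 0")

```text
t: 15.5
tcp_pos: [0.614, 0.1573, 0.0761]
tool_rot: [0.001, 0.92, 0.392, -0.001]
contact_force: [2.4, 0.6, -0.2]
grip_width: 0.062
```

Call:
move_arm(rows="0.5 0.3 0.3 0.4 0; 0.5 0.4 0.4 0.9 0; 0.5 0.4 0.4 1.2 0; 0.5 0.4 0.4 1.2 0; 0.5 0.4 0.4 1.2 0")

```text
t: 16.12
tcp_pos: [0.6143, 0.1574, 0.0749]
tool_rot: [0.001, 0.92, 0.392, -0.001]
contact_force: [-0.6, 1.5, 2.0]
grip_width: 0.0616
```

Run:
```python
from h import *
s=r.state(); print(s["contact_force"],s["torque"],s["joint_pos"][5])
```

```text
[-0.5777824   1.50529915  2.01453237] [ 0.37752982  0.15537672 -0.08642255] 2.5876144996127435
```

Call:
move_arm(rows="0.5 0.1 -0.2 0 0.5; 0.5 0.1 -0.2 0 1; 0.5 0.1 -0.2 0 1.5; 0.5 0.1 -0.2 0.3 1.5; 0.5 0.1 -0.2 0.3 1.5")

```text
t: 16.75
tcp_pos: [0.6145, 0.1576, 0.0747]
tool_rot: [0.001, 0.925, 0.38, -0.001]
contact_force: [0.6, 0.3, 2.2]
grip_width: 0.0621
```

Run:
```python
from h import *
s=r.state(); print(s["contact_force"],s["torque"],s["joint_pos"][5])
```

```text
[0.62461253 0.29708261 2.2260998 ] [ 0.15724167 -0.33209413  0.09169694] 2.614043388259793
```

Call:
move_arm(rows="1 0 0 0 0; 1 0 0 0 0; 1 0 0 0 0; 1 0 0 0 0; 1 0 0 -5 0")

```text
t: 17.38
tcp_pos: [0.6142, 0.1575, 0.0795]
tool_rot: [0.001, 0.925, 0.38, -0.001]
contact_force: [0.4, 0.3, 0.1]
grip_width: 0.0857
```

Call:
move_arm(rows="1 0 0 -15 0; 1 0 0 -40 0; 1 0 0 -75 0; 1 -40 0 -95 0; 1 -50 0 -95 0")

```text
t: 18.0
tcp_pos: [0.5786, 0.1217, 0.1776]
tool_rot: [0.001, 0.925, 0.38, 0.001]
contact_force: [-0.9, -0.2, -0.2]
grip_width: 0.0855
```

Run:
```python
from h import *
s=r.state(); print(s["t"],s["tcp_pos"],s["tool_rot"],s["contact_force"],s["torque"],s["joint_pos"][5])
snap("wrist","w5"); snap("side","side5"); snap("scene","scene5")
a=cv2.imread("pics/w5.png");c=cv2.imread("pics/side5.png");e=cv2.imread("pics/scene5.png")
for f in("side5","scene5","w5"): print(f,[proj(f,[.614,.1573,z]).round(1) for z in(.045,.051,.095,.101)])
u,v=map(int,proj("side5",[.614,.157,.06]));u2,v2=map(int,proj("scene5",[.614,.157,.06]))
C=lambda i,u,v:cv2.resize(i[v-37:v+38,u-50:u+50],(400,300),interpolation=cv2.INTER_CUBIC)
cv2.imwrite("pics/m5.png",np.vstack([np.hstack([C(c,u,v),C(e,u2,v2)]),cv2.resize(a,(800,600))[:300]]))
```

```text
18.0 [0.57857765 0.12174302 0.1776307 ] [1.03410687e-03 9.25175268e-01 3.79538142e-01 6.72287760e-04] [-0.87309559 -0.16945463 -0.16248949] [ 0.00115844 -0.01389398  0.00296311] 2.5712945499008946
side5 [array([286.5, 168.5]), array([286.6, 166.9]), array([286.8, 154.6]), array([286.9, 152.8])]
scene5 [array([325.1, 265.8]), array([325.2, 264.1]), array([326. , 250.7]), array([326.1, 248.8])]
w5 [array([278., 135.]), array([278. , 135.9]), array([278. , 144.4]), array([278. , 145.8])]
```

View pics/m5.png

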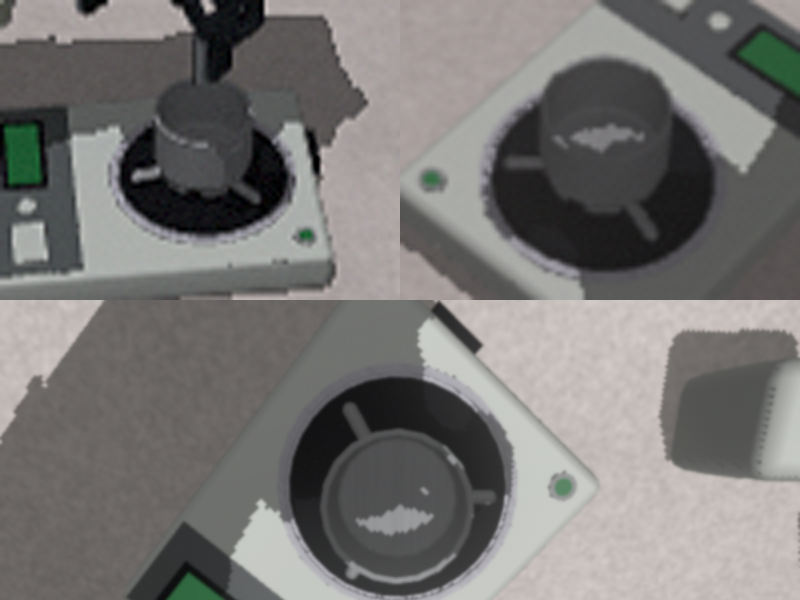

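Run:
```python
from h import *
t=np.linspace(0,2*np.pi,120)
for f in("side5","scene5","w5"):
  for z in(.045,.051,.095,.101):
    rr=.032 if z>.09 else .032
    q=np.array([proj(f,[.6142+rr*np.cos(a),.1573+rr*np.sin(a),z]) for a in t]); print(f,z,"u",q[:,0].min().round(1),q[:,0].max().round(1),"v",q[:,1].min().round(1),q[:,1].max().round(1))
c=cv2.imread("pics/side5.png");e=cv2.imread("pics/scene5.png")
u,v=286,164
for i,(f,im) in enumerate((("side5",c),("scene5",e))):
    u,v=map(int,proj(f,[.614,.157,.07])); print(u,v)
    k=cv2.resize(im[v-25:v+25,u-27:u+27],(400,370),interpolation=cv2.INTER_CUBIC)
    k=np.clip(k.astype(float)*1.8,0,255).astype(np.uint8)
    e=k if i==0 else np.hstack([P,k]); P=k
cv2.imwrite("pics/m6.png",e)
```

```text
side5 0.045 u 274.4 298.8 v 160.0 177.4
side5 0.051 u 274.4 298.9 v 158.3 175.8
side5 0.095 u 274.3 299.5 v 146.0 163.5
side5 0.101 u 274.3 299.6 v 144.2 161.8
scene5 0.045 u 308.9 341.2 v 252.9 279.4
scene5 0.051 u 309.0 341.3 v 251.1 277.6
scene5 0.095 u 309.2 342.7 v 237.6 264.5
scene5 0.101 u 309.2 342.9 v 235.7 262.6
w5 0.045 u 233.6 322.6 v 87.9 178.3
w5 0.051 u 232.7 323.6 v 87.8 180.1
w5 0.095 u 223.9 332.5 v 86.9 196.4
w5 0.101 u 222.5 334.0 v 86.7 199.1
286 161
325 258
```

View pics/m6.png

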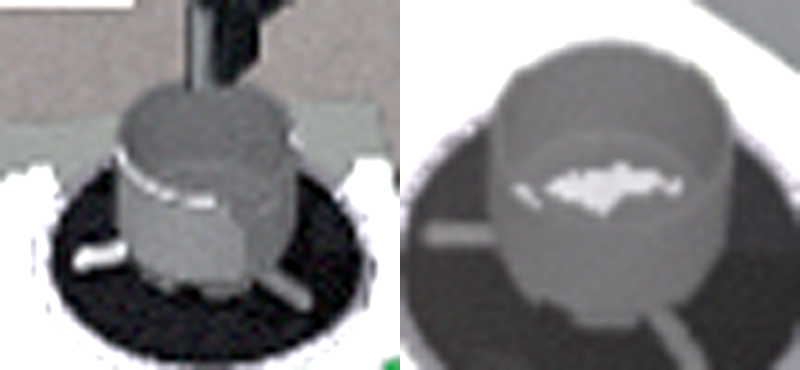

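Seated: in both fixed views the rim top (146.8 and 238.4) matches z≈0.094 rather than 0.101, and the arms enter the slots. Next is the tare key, with the gripper shut.

Call:
move_arm(rows="0 -20 -10 5 -10; 0 -40 -20 15 -20; 0 -60 -32 40 -30; 0 -72 -39 70 -40; 0 -72 -39 78 -48")

```text
t: 18.77
tcp_pos: [0.4983, 0.0996, 0.0949]
tool_rot: [-0.001, 0.689, 0.725, -0.002]
contact_force: [-0.0, -0.4, -0.5]
grip_width: 0.0
```

Run:
```python
from h import *
s=r.state(); print(s["t"],s["tcp_pos"],s["tool_rot"],s["contact_force"],s["grip_width"])
print(delta([.4998,.0985,.055]))
```

```text
18.775 [0.49832275 0.09964782 0.09487412] [-0.00093679  0.68876117  0.72498357 -0.00244813] [-0.0241721  -0.41210599 -0.5331799 ] 1.7800464807366023e-05
[-1.1  1.6 39.9]
```

Call:
move_arm(rows="0 -1 1.6 15 0; 0 -1 1.6 30 0; 0 -1 1.6 40 0; 0 -1 1.6 42 0; 0 -1 1.6 42 0")

```text
t: 19.4
tcp_pos: [0.4999, 0.0987, 0.053]
tool_rot: [-0.001, 0.689, 0.725, -0.002]
contact_force: [0.5, -0.5, 0.3]
grip_width: 0.0
```

Call:
move_arm(rows="0 0 0 1 0; 0 0 0 2 0; 0 0 0 3 0; 0 0 0 4 0; 0 0 0 4 0")

```text
t: 20.02
tcp_pos: [0.5001, 0.0987, 0.0491]
tool_rot: [-0.001, 0.689, 0.725, -0.002]
contact_force: [1.0, -0.4, 1.3]
grip_width: -0.0001
```

Call:
move_arm(rows="0 0 0 1 0; 0 0 0 2 0; 0 0 0 3 0; 0 0 0 3.2 0; 0 0 0 3.2 0")

```text
t: 20.65
tcp_pos: [0.5001, 0.0987, 0.046]
tool_rot: [-0.001, 0.689, 0.725, -0.002]
contact_force: [-0.6, -0.8, 5.7]
grip_width: -0.0001
```

Call:
move_arm(rows="0 0 0 -10 0; 0 0 0 -60 0; 0 0 0 -110 0; 1 -40 5 -140 0; 1 -90 10 -150 0")

```text
t: 21.28
tcp_pos: [0.5163, 0.0094, 0.1987]
tool_rot: [0.0, 0.688, 0.726, -0.001]
contact_force: [1.7, -0.1, 0.2]
grip_width: 0.036
```

Call:
move_arm(rows="1 -50 4 0 0; 1 -100 8 0 0; 1 -160 13 -5 3; 1 -200 15 -5 3; 1 -200 15 -5 3")

```text
t: 21.9
tcp_pos: [0.5418, -0.1921, 0.204]
tool_rot: [0.0, 0.708, 0.706, -0.001]
contact_force: [0.1, 0.8, -0.1]
grip_width: 0.0854
```

Run:
```python
from h import *
s=r.state(); print(s["t"],s["tcp_pos"],s["tool_rot"],s["contact_force"],s["grip_width"])
snap("wrist","w7"); snap("side","side7")
a=cv2.imread("pics/w7.png");c=cv2.imread("pics/side7.png")
cv2.imwrite("pics/m7.png",cv2.resize(a,(800,600),interpolation=cv2.INTER_CUBIC))
print(proj("w7",[.541,-.237,.095]))
```

```text
21.9 [ 0.54175164 -0.19205154  0.20398343] [ 4.11997348e-04  7.08002095e-01  7.06209302e-01 -1.13364374e-03] [ 0.0684956   0.8130755  -0.05245834] 0.08539033573488938
[277.71870194 268.83494841]
```

View pics/m7.png

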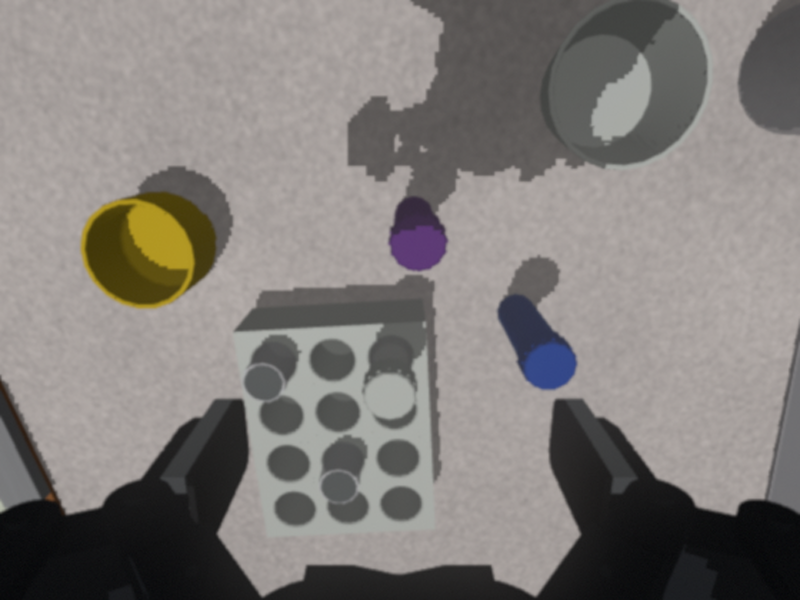

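The capped tube's cap top is at (389,396) in 800 px, with one open tube at (264,381) on its row. Jaws along x have room if half open.

Run:
```python
from h import *
p=ray("w7",389*.7,396*.7,.095); print(p); print(delta([p[0],p[1],.076]))
```

```text
[ 0.53694127 -0.24389183  0.095     ]
[-54.2  -4.4 128.1]
```

Call:
move_arm(rows="0.6 -30 -4.5 20 0; 0.6 -52 -4.5 40 0; 0.6 -52 -4.5 70 0; 0.6 -52 -4.5 85 0; 0.6 -52 -4.5 85 0")

```text
t: 22.62
tcp_pos: [0.5364, -0.2403, 0.1186]
tool_rot: [-0.001, 0.707, 0.708, -0.001]
contact_force: [0.7, 0.5, 0.8]
grip_width: 0.0516
```

Run:
```python
from h import *
s=r.state(); print(s["t"],s["tcp_pos"],s["grip_width"],s["contact_force"]); print(delta([.537,-.2435,.076]))
```

```text
22.625 [ 0.53641836 -0.24029297  0.11855297] 0.05159297325567841 [0.7136996  0.50392247 0.8032301 ]
[-3.2  0.7 42.6]
```

Call:
move_arm(rows="0.6 -3.2 0.7 15 0; 0.6 -3.2 0.7 30 0; 0.6 -3.2 0.7 42 0; 0.6 -3.2 0.7 42 0; 0.6 -3.2 0.7 42 0")

```text
t: 23.25
tcp_pos: [0.5371, -0.2436, 0.0767]
tool_rot: [-0.001, 0.707, 0.708, -0.001]
contact_force: [-0.1, 0.4, 0.0]
grip_width: 0.0508
```

Call:
move_arm(rows="0.45 0 0 0 0; 0.3 0 0 0 0; 0.2 0 0 0 0; 0.2 0 0 0 0; 0.2 0 0 0 0", squeeze=25)

```text
t: 23.88
tcp_pos: [0.5374, -0.2438, 0.0772]
tool_rot: [-0.0, 0.707, 0.708, -0.001]
contact_force: [-1.2, -0.2, 6.5]
grip_width: 0.0265
```

Call:
move_arm(rows="0.2 0 0 -15 0; 0.2 0 0 -40 0; 0.2 0 0 -75 0; 0.2 0 0 -115 0; 0.2 0 0 -140 0")

```text
t: 24.5
tcp_pos: [0.5381, -0.2438, 0.2201]
tool_rot: [0.001, 0.707, 0.708, -0.001]
contact_force: [0.2, 0.0, -0.6]
grip_width: 0.0262
```

Call:
move_arm(rows="0.2 30 5 -5 0; 0.2 80 15 -5 0; 0.2 130 25 -5 0; 0.2 180 35 -5 0; 0.2 230 45 -5 0")

```text
t: 25.12
tcp_pos: [0.5828, -0.0121, 0.2255]
tool_rot: [0.001, 0.707, 0.708, -0.0]
contact_force: [1.2, -0.2, -0.3]
grip_width: 0.0262
```

Call:
move_arm(rows="0.2 45 10 0 0; 0.2 85 20 0 0; 0.2 120 25 0 0; 0.2 130 28 0 0; 0.2 130 28 0 0")

```text
t: 25.75
tcp_pos: [0.6106, 0.1181, 0.2255]
tool_rot: [0.001, 0.706, 0.708, -0.001]
contact_force: [0.7, -0.9, -0.3]
grip_width: 0.0262
```

Run:
```python
from h import *
s=r.state(); print(s["t"],s["tcp_pos"],s["tool_rot"],s["grip_width"],s["contact_force"]); print(delta([.614,.1573,.21]))
snap("wrist","w8"); snap("side","side8"); snap("scene","scene8")
a=cv2.imread("pics/w8.png");c=cv2.imread("pics/side8.png");e=cv2.imread("pics/scene8.png")
u,v=map(int,proj("side8",[.614,.12,.12]));u2,v2=map(int,proj("scene8",[.614,.12,.12]));print(proj("side8",[.614,.157,.09]),u,v,u2,v2)
C=lambda i,u,v:cv2.resize(i[max(v-60,0):v+60,u-80:u+80],(400,300),interpolation=cv2.INTER_CUBIC)
cv2.imwrite("pics/m8.png",np.vstack([np.hstack([C(c,u,v),C(e,u2,v2)]),np.hstack([cv2.resize(a,(400,300)),np.zeros((300,400,3),np.uint8)])]))
```

```text
25.75 [0.61059908 0.11809213 0.22548901] [ 9.76593011e-04  7.06328861e-01  7.07882929e-01 -5.87215849e-04] 0.02622527895051838 [ 0.66870994 -0.87403321 -0.30245393]
[39.2  3.5 15.4]
[286.80493633 156.11059577] 288 157 312 231
```

View pics/m8.png

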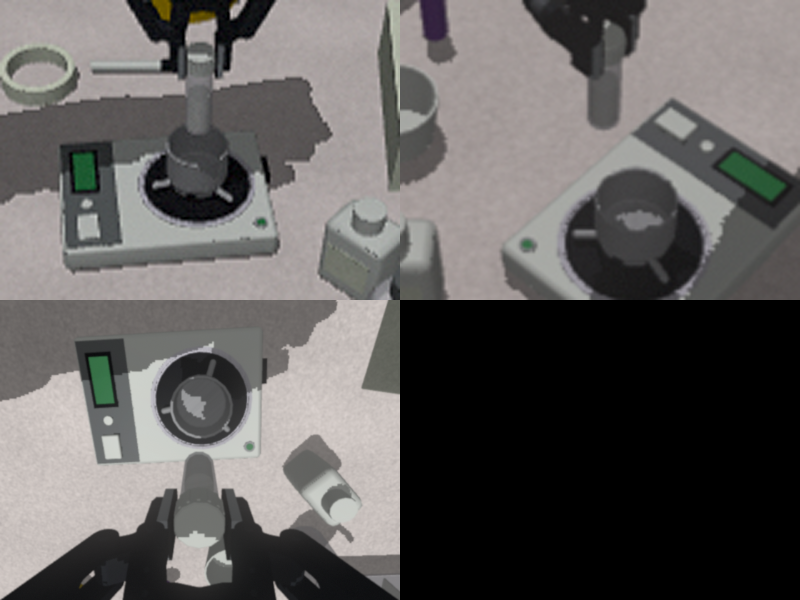

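The tube hangs upright in the grip and the bowl stands seated on the carrier.

Call:
move_arm(rows="0.2 15 1 0 0; 0.2 30 2.5 0 0; 0.2 39 3.5 15 0; 0.2 39 3.5 30 0; 0.2 39 3.5 30 0")

```text
t: 26.52
tcp_pos: [0.6129, 0.1555, 0.1931]
tool_rot: [0.0, 0.707, 0.707, -0.002]
contact_force: [0.1, -0.5, -0.0]
grip_width: 0.0262
```

Run:
```python
from h import *
s=r.state(); print(ray("w8",283,146,.094),s["tcp_pos"],s["contact_force"]); print(delta([.614,.1573,.129]))
```

```text
[0.61393578 0.16013532 0.094     ] [0.61285581 0.15547457 0.19311786] [ 0.12615971 -0.48415303 -0.00281657]
[ 2.   1.3 64.1]
```

Call:
move_arm(rows="0.2 2 1 12 0; 0.2 2 1 27 0; 0.2 2 1 42 0; 0.2 2 1 55 0; 0.2 2 1 62 0")

```text
t: 27.15
tcp_pos: [0.6133, 0.1571, 0.13]
tool_rot: [-0.0, 0.707, 0.707, -0.003]
contact_force: [-0.6, 0.1, -0.6]
grip_width: 0.0265
```

Call:
move_arm(rows="0.2 0 0 1 0; 0.2 0 0 2 0; 0.2 0 0 3 0; 0.2 0 0 3 0; 0.2 0 0 3 0")

```text
t: 27.78
tcp_pos: [0.6133, 0.1571, 0.1272]
tool_rot: [-0.0, 0.707, 0.707, -0.003]
contact_force: [0.1, 0.2, -0.3]
grip_width: 0.0261
```

Call:
move_arm(rows="0.2 0 0 1 0; 0.2 0 0 2 0; 0.2 0 0 2 0; 0.2 0 0 2 0; 0.2 0 0 2 0")

```text
t: 28.4
tcp_pos: [0.6135, 0.1571, 0.1253]
tool_rot: [-0.0, 0.707, 0.707, -0.002]
contact_force: [0.4, -0.2, 1.9]
grip_width: 0.0263
```

Call:
move_arm(rows="0.3 0 0 0 0; 0.4 0 0 0 0; 0.5 0 0 0 0; 0.6 0 0 0 0; 0.6 0 0 0 0")

```text
t: 29.02
tcp_pos: [0.6134, 0.1572, 0.1252]
tool_rot: [-0.0, 0.707, 0.707, -0.002]
contact_force: [-0.4, -1.3, -0.9]
grip_width: 0.0512
```

Call:
move_arm(rows="0.6 0 0 -10 0; 0.6 0 0 -30 0; 0.6 0 0 -60 0; 0.6 0 0 -90 0; 0.6 -30 0 -100 0")

```text
t: 29.65
tcp_pos: [0.6146, 0.1288, 0.2281]
tool_rot: [0.001, 0.706, 0.708, -0.001]
contact_force: [1.0, -1.2, -0.1]
grip_width: 0.0514
```

Call:
move_arm(rows="0.6 -40 0 0 0; 0.6 -80 0 0 0; 0.6 -80 0 0 0; 0.6 -80 0 0 0; 0.6 -80 0 0 0")

```text
t: 30.28
tcp_pos: [0.6149, 0.0497, 0.2285]
tool_rot: [0.001, 0.706, 0.708, -0.001]
contact_force: [0.5, 0.0, 0.5]
grip_width: 0.0509
```

Run:
```python
from h import *
s=r.state(); print(s["t"],s["tcp_pos"],s["grip_width"],s["contact_force"])
snap("side","side9"); snap("scene","scene9"); snap("wrist","w9")
a=cv2.imread("pics/w9.png");c=cv2.imread("pics/side9.png");e=cv2.imread("pics/scene9.png")
u,v=map(int,proj("side9",[.614,.157,.09]));u2,v2=map(int,proj("scene9",[.614,.157,.09]))
print(proj("side9",[.614,.157,.144]),proj("scene9",[.614,.157,.144]))
C=lambda i,u,v:cv2.resize(i[v-45:v+45,u-60:u+60],(400,300),interpolation=cv2.INTER_CUBIC)
cv2.imwrite("pics/m9.png",np.vstack([np.hstack([C(c,u,v),C(e,u2,v2)]),np.hstack([cv2.resize(a,(400,300)),cv2.resize(c,(400,300))])]))
```

```text
30.275 [0.61493001 0.04969804 0.2284864 ] 0.05089035026146262 [0.52913612 0.02951812 0.51766112]
[287.16281506 139.99663056] [326.87810812 234.56627997]
```

View pics/m9.png

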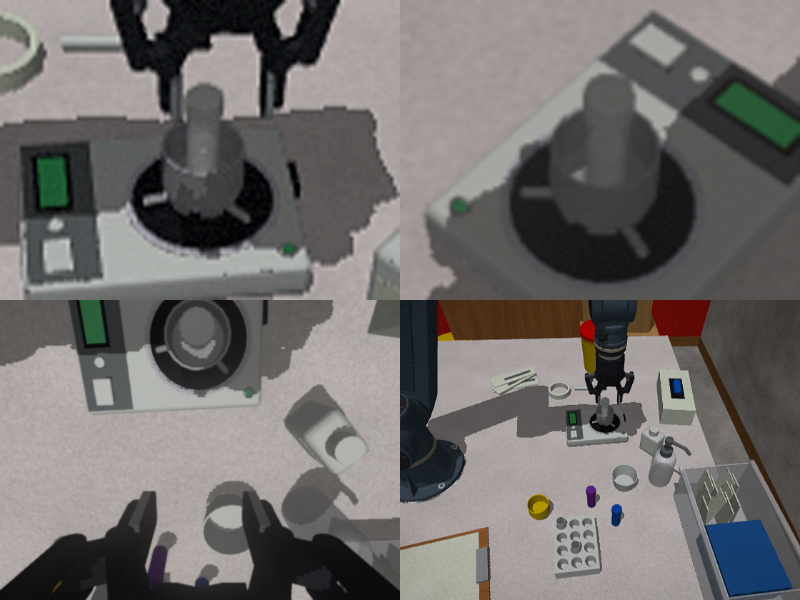

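The tube stands upright in the seated bowl (cap at (206,95) in the side crop), the gripper is clear, and everything else stands where it was. I'm handing the job in.

```bash
python3 -c "
from bench import r
print(r.job_done())"
```

```text
the job is handed in; nothing more can be done
None
```

The job is done and handed in at about 30 s on the robot's clock; no verdict was reported.

- **Bowl:** I pressed it on the carrier with about 3–7 N and turned it about 45° until the foot dropped over the arms, then let go. The rim height in the camera views matched the seated position (about 94 mm, against about 101 mm if it were riding on top). That is an image measurement, but the force falling away during the drop agreed with it.
- **Tare:** I pressed the oblong key once, before fetching the tube, reaching 5.7 N at about 4 mm of estimated travel. That is past the 3.5 N registering point, but nothing I could read confirmed that the tare registered.
- **Tube:** I took the capped tube from the rack, set it down in the bowl with about 2 N, and released it. In the last pictures it stands upright in the seated bowl with the gripper clear. The other objects in view appear unmoved.

No reading I took at the balance went above about 8 N, but forces were only read at the end of each move. The two fixed cameras disagreed by about 7 mm on the tube's position, so I used a close wrist view for it. The last bowl centre estimate was 3 mm off the earlier one in y, well within the room the tube had.

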